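# Set the paper trimmer's stop to the A5 notch

### The arm

A 6-joint arm with a two-finger parallel gripper is mounted at the origin on the work surface. World frame = base frame: x ahead of the robot, y to its left, z up, the work surface at z = 0. Lengths are in m, angles in rad, forces in N, time in s.
With the tool pointing down it reaches from about 0.375 to 0.975 m from the base axis. Payload 3.8 kg.
Tool frame: the origin (TCP) lies midway between the tips of the shut fingers; the grasp point (between the pads) lies 19 mm behind it; z points along the fingers, y is the line along which they close (so a half turn about z gives the same grasp; the last joint's range is limited). The gripper opens to 88 mm and grips with 3 to 60 N. Pads are 18 mm wide; open, the fingers measure 123 mm over their backs; the gripper's body (75 mm by 187 mm) begins 45 mm behind the grasp point.
Start: joints at [-1.229, 0.264, 1.604, -0, 1.274, -0.037], TCP at [0.25, -0.627, 0.239] pointing down, gripper open.
Joint ranges: [-2.63, 2.63], [-0.94, 2.18], [0.31, 2.57], [-1.31, 4.45], [0, 2.66], [-2.55, 2.55]. Speed limits (rad/s): [2.57, 2.57, 3.14, 3.14, 3.14, 3.14].

### API

Orientations are given as a unit quaternion [w, x, y, z].
In Python, from workcell import robot gives the robot as it stands. Calls block until the motion is done:
- robot.goto(position, orientation): joint-space move of the TCP to a pose.
- robot.move_linear(position, ori=None, max_speed=0.15, stop_force=None): straight line of the TCP; ori=None keeps the orientation; max_speed is the mean speed in m/s. With stop_force (N) it stops when the force on the tool has changed by that much, and returns True; else False.
- robot.movej(angles): joint-space move.
- robot.set_gripper(opening, newtons=None): finger opening in m; newtons is the grip in N (None keeps the last); returns when the fingers have stopped.
- robot.pause(seconds).
- robot.inverse_kinematics(position, orientation): joint angles nearest the present ones, or None.
- robot.grab_frame(name): name is "scene" or "top"; returns the picture (420x560x3 uint8, red, green, blue); there is no depth.
- robot.get_calibration(name): a dict with "fx", "fy", "cx", "cy" (pixels), "R" (3x3) and "t" (3): a world point X has camera coordinates R X + t. Camera axes: x right, y down, z forward; pixel columns grow to the right and rows downward; lengths in m; the calibration is good to about 2 mm. A picture is of the moment at which its call begins. get_calibration takes no time and is no camera call.
A pose or a line that the arm cannot do raises robot.Unreachable and nothing moves.
- robot.hand_in(): hands the job in; it is judged then, once.
Trained networks look in the newest picture that a camera, given by its name, has taken for a name from the list of things; names that differ only in an ending like _2 or _b are one class to them, and where a whole thing is asked for, a point or a joint stands for the part that bears it (a point fixed in the world has none). Each returns a list of dicts, best first, with "p" (0 to 1); they miss things now and then, are a little off and sometimes report something else, mostly with a low value. They report only what shows in the picture. A call takes as long as a camera call.
- robot.find_in(camera, name): "rect" ([centre column, centre row, width, height] as shares, 0 to 1, of the picture: columns of its width, rows of its height, round what is visible of it).
Readings, each from a call of its own:
- robot.read_clock(): time.
- robot.read_qpos(): joint angles.
- robot.read_dq(): joint speeds.
- robot.read_tau(): joint torques, N m.
- robot.read_tool_pos(): TCP position.
- robot.read_orientation(): TCP orientation.
- robot.read_force(): force on the tool from outside, world axes, zero at the start.
- robot.read_moment(): the same for the moment, N m.
- robot.read_finger_gap(): finger opening in m.
- robot.read_finger_force(): force on a finger pad.
Only numpy, scipy, OpenCV 4.12 (cv2) and the standard library are available. Lean on these libraries where they do the work, as an engineer would, in place of code of your own. Each camera call takes 0.05 s, during which the arm holds its last target. There are 200 camera calls.

### The job

Set the desk paper trimmer for A5: with your fingertips, push its sliding paper stop along the rule towards the cutter until its spring catch clicks into the middle one of the three notches, and leave it seated there. Only push it: do not pinch the stop between the fingers and do not pull up the knob of its catch. Leave the cutter head and the loose things around the trimmer where they are.

Things in the scene. Friction and masses are not known exactly. Their poses are not given: they have to be found in the camera images.
- trimmer: rotary paper trimmer: flat grey base 360 x 360 mm fixed on the table, its top (the bed) 22 mm above the table. Origin: centre of its underside. x axis: along the cut, towards the end with the rule; y axis: along the rule, from the cutter to the paper side. The rule spans x = 132 to 165 mm and stands 6 to 7 mm above the bed
- cut_line (a point): middle of the cut line, on the bed, at trimmer y = -120 mm. The cutter rail runs along it on the far side from the paper (trimmer y = -146 to -122 mm), its top 46 mm above the table, its end posts 58 mm
- a6_notch (a point): inner notch (A6), 105 mm from the cut line. The three notches are V-shaped slots 9 mm wide (along y) across the steel strip of the rule (x = 147 to 165 mm, top 28 mm above the table); the point is the middle of the slot's mouth. From each notch a thin white line runs over the bed, parallel to the cut
- a5_notch (a point): the middle notch (A5), where the catch must sit: 148 mm from the cut line, trimmer y = 28 mm; same kind of slot and point. When the catch sits here, the fence's cutter-side face stands on this notch's printed line
- a4_notch (a point): outer notch (A4), 210 mm from the cut line, trimmer y = 90 mm; same kind of slot and point
- paper_stop (a joint): the stop's distance in m from the cut line (to the fence's cutter-side face and the catch's centre alike); grows away from the cutter. Ends 0.085 and 0.245; starts between 0.165 and 0.240, so maybe in or beyond the A4 notch (0.210). Slides with about 2 N; falling into a notch it jumps the last 3 to 4 mm by itself and the force drops to 0; leaving one takes 7 to 9 N
- fence_middle (a point): where to push: middle of the outer face (away from the cutter, facing trimmer +y) of the stop's fence, an upright bar 96 mm long (trimmer x = 33 to 129 mm), 10 mm thick, 24 mm high, from 1.5 to 25.5 mm above the bed. The point is 13.5 mm above the bed and 10 mm from the cutter-side face
- stop_outer: outer half of the paper stop (away from the cutter): black half block over the rule and the outer 7 mm of the fence. Origin: centre of the whole block's underside, 9 mm above the bed, in the plane of the fence's cutter-side face; axes as the trimmer's. The whole block measures 56 mm along x, 44 mm along y, its top 31 mm above the bed
- stop_inner: inner half of the paper stop (towards the cutter): black half block and the 3 mm steel facing of the fence. Fixed to stop_outer, same origin and axes
- catch (a joint): height of the stop's spring catch (ball-ended plunger), in m: about -0.0005 while it rides on the strip, -0.0033 when it sits in a notch, positive if its knob is pulled up
- catch_knob (a point): top of the catch's round knob, 20 mm across and 14 mm high, standing on the stop's block; its top is 48 mm above the bed when riding on the strip
- cutter_head (a joint): position of the cutter head along its rail, in m, growing along trimmer x; 0 is the middle of the rail
- cutter_head_top (a point): top of the cutter head, a rounded black block 70 x 44 mm on the rail, its top 74 mm above the table
- sanitizer_mid (a point): clear pump bottle with white pump, 68 mm across, 200 mm tall, standing on the table to the stop's outer side; the point is on its axis 100 mm up
- stapler_mid (a point): black stapler 150 x 36 x 55 mm on the table beyond the cutter side; the point is at its middle, 26 mm up
- marker_mid (a point): marker pen 124 mm long, 16 mm thick, lying on the trimmer's bed towards the end away from the rule; the point is its centre
- glue_stick_mid (a point): glue stick 27 mm across, 85 mm tall, standing on the table behind the rule; the point is its centre

How it is judged:
By the outcome, as a careful person would: the job done as asked, in the order asked, and still so for the second after the job is handed in, with the robot touching nothing.
It also fails if it takes over 38 s, if anything falls off the work surface, if the arm or the gripper's body presses on something with over 40 N, if the wrist force passes 120 N, or if a joint passes its speed limit or range.

## Working session

There is one attempt and no reset: what is moved stays moved. The work goes in short steps, each a Python script; the robot and the scene stay as the last script left them, time stands still between calls to the robot, and variables do not carry over. Pictures are saved under pics/ and viewed, at most 10 in all, crops included, and the job is handed in when it is done.

```bash
mkdir -p pics
python3 - <<'E'
from workcell import robot
import cv2,numpy as np
for c in ["scene","top"]:
    im=robot.grab_frame(c); cv2.imwrite(f"pics/{c}0.png",im[:,:,::-1])
    k=robot.get_calibration(c); print(c,{a:np.round(b,4).tolist() for a,b in k.items()})
    for n in ["trimmer","stop_outer","stop_inner","catch_knob","fence_middle","a5_notch","a4_notch","a6_notch","cut_line","cutter_head_top","sanitizer_mid","glue_stick_mid","marker_mid","stapler_mid"]:
        r=robot.find_in(c,n)[:2]
        print(n,[(round(d['p'],2),(np.array(d['rect'])*[560,420,560,420]).round(1).tolist()) for d in r])
print(robot.read_clock(),robot.read_orientation())
E
```

```text
scene {'fx': 390.1522, 'fy': 390.1522, 'cx': 279.6868, 'cy': 209.7041, 'R': [[-0.5894, 0.8076, 0.0225], [0.4478, 0.3497, -0.8229], [-0.6724, -0.4749, -0.5677]], 't': [0.3084, -0.2053, 1.475]}
trimmer [(0.89, [293.0, 219.4, 170.5, 119.8])]
stop_outer [(0.54, [315.3, 241.3, 20.4, 33.9])]
stop_inner [(0.47, [299.8, 245.2, 18.8, 22.7])]
catch_knob [(0.54, [305.3, 239.6, 6.8, 6.2]), (0.5, [296.0, 218.6, 169.1, 113.6])]
fence_middle [(0.85, [309.4, 242.1, 34.4, 34.4])]
a5_notch [(0.78, [293.4, 222.3, 169.4, 115.2])]
a4_notch []
a6_notch [(0.67, [292.3, 220.3, 163.5, 110.1]), (0.18, [262.9, 182.9, 21.0, 20.8])]
cut_line [(0.68, [294.3, 219.8, 169.8, 116.6])]
cutter_head_top [(0.7, [265.4, 184.5, 21.6, 19.8]), (0.48, [306.8, 242.5, 34.1, 41.1])]
sanitizer_mid [(0.95, [421.0, 240.3, 47.3, 80.2]), (0.39, [294.5, 219.2, 168.4, 112.0])]
glue_stick_mid [(0.93, [227.1, 254.1, 12.2, 26.1]), (0.63, [311.5, 242.1, 35.7, 39.8])]
marker_mid [(0.67, [330.6, 212.1, 34.7, 20.5])]
stapler_mid [(0.89, [223.0, 188.1, 28.4, 35.8])]
top {'fx': 399.7865, 'fy': 399.7865, 'cx': 279.0952, 'cy': 208.8961, 'R': [[-0
[... 313 characters left out ...]
le [(0.71, [226.2, 217.9, 22.9, 70.1]), (0.67, [280.7, 260.6, 184.1, 181.4])]
a5_notch []
a4_notch [(0.79, [279.8, 260.6, 180.3, 182.9])]
a6_notch [(0.92, [278.2, 260.6, 177.9, 182.7]), (0.75, [245.2, 280.6, 20.6, 57.1])]
cut_line [(0.95, [278.8, 261.9, 181.2, 184.8])]
cutter_head_top [(0.92, [342.5, 275.0, 26.4, 35.4]), (0.29, [224.1, 220.2, 14.4, 60.3])]
sanitizer_mid [(0.82, [107.0, 256.7, 67.0, 41.6])]
glue_stick_mid [(0.79, [284.1, 141.4, 15.5, 20.4])]
marker_mid [(0.63, [245.2, 280.8, 19.5, 57.6]), (0.56, [226.6, 219.5, 23.1, 65.1])]
stapler_mid [(0.73, [387.3, 242.3, 35.2, 66.1]), (0.53, [343.6, 273.5, 28.1, 37.1])]
1.5 [ 2.66126203e-06  9.82117683e-01  1.88268047e-01 -5.82512503e-06]
```

View pics/top0.png

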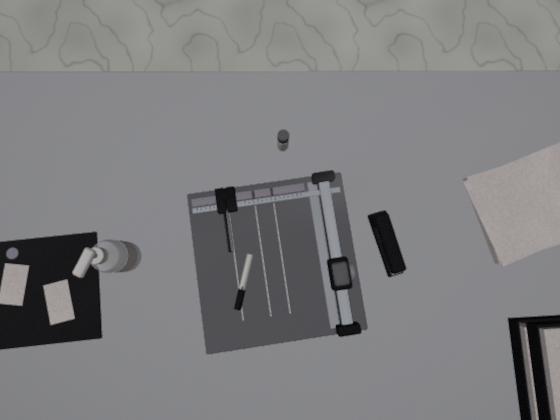

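View pics/scene0.png

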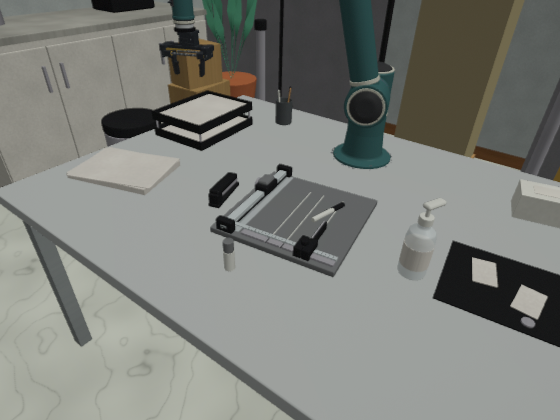

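The top view shows the trimmer nearly aligned with the world axes: rule at the top, cutter on the right. The stop's block is at about (227,200) and its fence at about (229,232), just outside the A4 line. The A5 line runs (256,205) to (270,316). The marker tip at (248,255) is close to the fence end. In the scene view the bottle is well to the outer side.

I'll fit the trimmer pose next.

```bash
cat > h.py <<'E'
import cv2,numpy as np
from workcell import robot
from scipy.optimize import least_squares
K=robot.get_calibration("top")
def proj(X):
    c=np.atleast_2d(X)@np.array(K["R"]).T+K["t"]
    return np.c_[K["fx"]*c[:,0]/c[:,2]+K["cx"],K["fy"]*c[:,1]/c[:,2]+K["cy"]]
def unproj(uv,z):
    R=np.array(K["R"]);o=-R.T@K["t"]
    d=R.T@np.array([(uv[0]-K["cx"])/K["fx"],(uv[1]-K["cy"])/K["fy"],1])
    return o+d*(z-o[2])/d[2]
def T(p,X):
    X=np.atleast_2d(X);c,s=np.cos(p[2]),np.sin(p[2])
    return np.c_[p[0]+c*X[:,0]-s*X[:,1],p[1]+s*X[:,0]+c*X[:,1],X[:,2]]
E
python3 - <<'E'
from h import *
im=cv2.imread("pics/top0.png")
uv=np.array([[187,193],[343,174],[366,330],[207,352.]])
W=np.array([[.18,.18,.022],[.18,-.18,.022],[-.18,-.18,.022],[-.18,.18,.022]])
f=least_squares(lambda p:(proj(T(p,W))-uv).ravel(),[.5,0,0]);p=f.x
print(p,f.fun.round(1))
# refine: white lines, x from -0.1 to 0.03, at y=-.015(A6),.028,.090 ; search subpixel peak across y
g=cv2.cvtColor(im,cv2.COLOR_BGR2GRAY).astype(np.float32)
xs=np.linspace(-.1,.10,41);ds=np.linspace(-.008,.008,65)
for y in(-.015,.028):
    o=[]
    for x in xs:
        q=proj(T(p,np.c_[np.full(65,x),y+ds,np.full(65,.022)])).astype(np.float32)
        v=cv2.remap(g,q[:,0],q[:,1],cv2.INTER_LINEAR).ravel();w=np.clip(v-np.median(v)-8,0,None)
        if w.sum()>0:o.append((x,(w*ds).sum()/w.sum()))
    o=np.array(o);k=np.polyfit(*o.T,1);print(y,len(o),k*1000, "std mm",1e3*np.std(o[:,1]-np.polyval(k,o[:,0])))
crop=cv2.resize(im[165:360,180:375],None,fx=3,fy=3,interpolation=cv2.INTER_CUBIC)
for X in W: 
    a=(proj(T(p,X))[0]-[180,165])*3; cv2.circle(crop,tuple(int(i) for i in a),4,(0,0,255),1)
cv2.imwrite("pics/crop.png",crop)
E
```

```text
[0.4881329  0.03863963 0.12832661] [ 1.  -0.7 -0.5 -1.7  1.5  0.6 -1.9  1.5]
-0.015 41 [15.27981401  1.74166809] std mm 0.10973081348838949
0.028 41 [15.05973836  1.7587364 ] std mm 0.07637650896572395
```

View pics/crop.png

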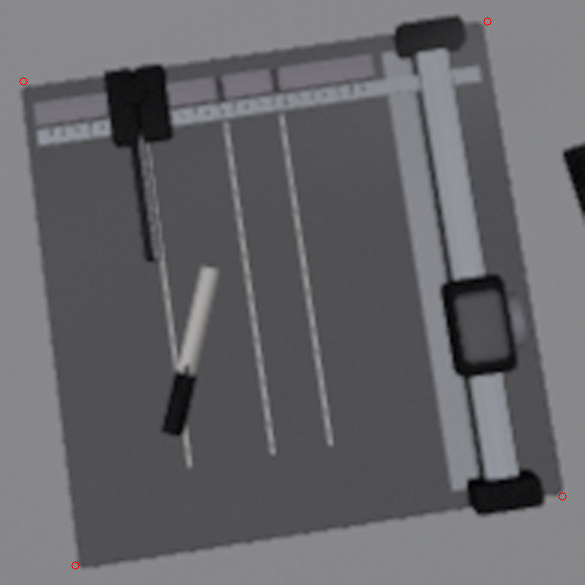

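```bash
cat >> h.py <<'E'
from scipy.spatial.transform import Rotation as Ro
P=np.array([0.48813,0.03864,0.12833+.0152]);P[:2]+=.00175*np.array([-np.sin(P[2]),np.cos(P[2])])
def inv(X):
    c,s=np.cos(P[2]),np.sin(P[2]);d=np.asarray(X)[:2]-P[:2];return np.array([c*d[0]+s*d[1],-s*d[0]+c*d[1]])
tx=np.array([np.cos(P[2]),np.sin(P[2]),0]);ty=np.array([-tx[1],tx[0],0])
def quat(s): return np.roll(Ro.from_matrix(np.c_[s*ty,s*tx,[0,0,-1]]).as_quat(),1)
def w(x,y,z): return T(P,[x,y,z])[0]
E
python3 - <<'E'
from h import *
print(P)
for n,uv,z in[("fence outer",(229.3,251.7),.0475),("fence inner",(232.7,251.7),.0475),("bottle",(111,256.7),.1),("marker end",(250,254.3),.03),("glue",(284,141),.042),("head",(342,274),.07)]:
    print(n,inv(unproj(uv,z)).round(4))
for s in(1,-1):
    q=quat(s);print(s,[robot.inverse_kinematics(w(.081,.135,z),q) for z in(.2,.031)])
E
```

```text
[0.48787968 0.04037201 0.14353   ]
fence outer [0.033  0.0968]
fence inner [0.0319 0.0894]
bottle [0.0566 0.3324]
marker end [0.0212 0.0537]
glue [ 0.265  -0.0598]
head [-0.0501 -0.1364]
1 [array([ 2.83104363e-01,  1.11862780e-01,  1.85614762e+00, -4.44089210e-16,
        1.17358225e+00,  1.39574363e-01]), array([ 2.83104363e-01,  2.97649836e-01,  1.98287238e+00, -4.44089210e-16,
        8.61070435e-01,  1.39574363e-01])]
-1 [None, None]
```

Run:
```python
from h import *
q=quat(1)
robot.set_gripper(0.0)
robot.goto(w(.081,.135,.17),q)
robot.move_linear(w(.081,.135,.032),max_speed=.12)
print(robot.read_clock(),robot.read_tool_pos(),robot.read_force().round(2) if hasattr(robot.read_force(),'round') else robot.read_force())
hit=robot.move_linear(w(.081,.085,.032),max_speed=.03,stop_force=1.0)
print(hit,inv(robot.read_tool_pos()).round(4),robot.read_force()@ty,robot.read_clock())
cv2.imwrite("pics/t1.png",robot.grab_frame("top")[100:350,150:400,::-1].repeat(2,0).repeat(2,1))
```

```text
7.1417 [0.54957423 0.1858311  0.03292578] [-0.15 -0.33  1.06]
True [0.0809 0.1095] 2.608847630437096 8.0833
```

View pics/t1.png

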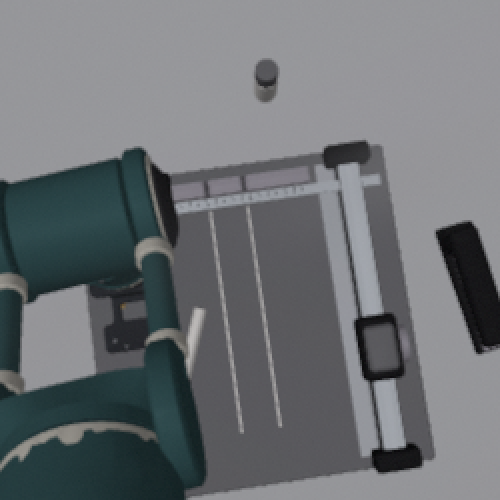

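The fence is touched at TCP y = 0.1095, so the stop is at about 0.2105 and may be seated in A4. The top view shows the arm covering the stop, with the marker, head and glue stick undisturbed.

I'll push out of A4, move along to short of A5, then step slowly while watching the force.

Run:
```python
from h import *
def st(y,v):
    robot.move_linear(w(.081,y,.032),max_speed=v)
    print(inv(robot.read_tool_pos()).round(4),round(float(robot.read_force()@ty),2),round(robot.read_clock(),2))
for y in(.108,.106,.104,.102,.100):st(y,.02)
st(.058,.04)
f0=None
for y in np.arange(.057,.0515,-.001):st(y,.01)
```

```text
[0.0808 0.1089] 5.26 8.38
[0.0808 0.107 ] 5.57 8.63
[0.0808 0.1039] 1.59 8.88
[0.0807 0.1016] 0.66 9.13
[0.0807 0.0996] 0.1 9.38
[0.0816 0.0576] -1.1 10.58
[0.0812 0.0569] -0.01 10.83
[0.0811 0.0561] 1.33 11.08
[0.0812 0.0551] 1.52 11.33
[0.0811 0.0539] 1.71 11.58
[0.0806 0.0526] 0.47 11.83
[0.0808 0.0518] -0.16 12.08
```

Run:
```python
from h import *
for y in np.arange(.0515,.0445,-.0005):
    robot.move_linear(w(.081,y,.032),max_speed=.005)
    f=np.mean([robot.read_force()@ty for _ in range(3)])
    print(round(y,4),inv(robot.read_tool_pos()).round(4),round(float(f),2),round(robot.read_clock(),2))
    if f>3.5: break
```

```text
0.0515 [0.081  0.0515] 0.99 12.33
0.051 [0.081 0.051] -0.59 12.58
0.0505 [0.081  0.0505] -0.04 12.83
0.05 [0.081 0.05 ] -0.63 13.08
0.0495 [0.081  0.0495] 0.57 13.33
0.049 [0.081 0.049] 0.33 13.58
0.0485 [0.081  0.0485] -0.01 13.83
0.048 [0.081 0.048] 0.22 14.08
0.0475 [0.081  0.0477] 1.77 14.33
0.047 [0.081  0.0475] 4.29 14.58
```

The force fell to 0 at 0.051 and rose again at 0.0475, exactly 62 mm from the A4 contact, so the catch is seated in A5. I'll back off, clear the view and check.

Run:
```python
from h import *
robot.move_linear(w(.081,.10,.032),max_speed=.08)
robot.move_linear(w(.081,.10,.20),max_speed=.15)
j=np.array(robot.read_qpos());j[0]-=1.4;robot.movej(j)
im=robot.grab_frame("top")[:,:,::-1].copy()
uv=[proj(T(P,[x,.028,z]))[0].round(1).tolist() for x,z in((.033,.0475),(.129,.0475))];print("expected fence inner top edge",uv)
cv2.imwrite("pics/t2.png",cv2.resize(im[165:360,180:375],None,fx=3,fy=3,interpolation=cv2.INTER_CUBIC))
print(robot.read_clock(),robot.read_tool_pos())
```

```text
expected fence inner top edge [[260.3, 247.1], [254.2, 204.3]]
19.325 [ 0.24320938 -0.51892781  0.19872074]
```

View pics/t2.png

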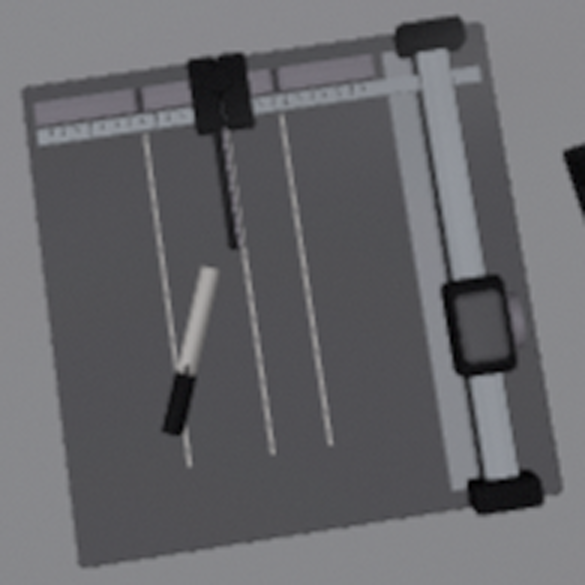

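The fence's inner edge runs to about (240,247) in the crop, on the A5 line and where I predicted it (241,246). The marker and cutter head have not moved, so I'm handing in.

```bash
python3 -c "
from workcell import robot
print(robot.hand_in())"
```

```text
the job is handed in; nothing more can be done
None
```

The paper stop now sits in the middle (A5) notch, moved by pushing only; the force trace and the final top view both agree, the marker and cutter head have not moved, and the job was handed in at about 19 s.

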